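# Shut the gate of a grog hopper

### The job

Shut the outlet of the pottery's grog hopper: take the broken piece of brick out of the chute and put it in the wooden crate, slacken the gate's clamp knob by about a quarter turn anticlockwise, and only then push the gate fully home until the spring catch clicks out behind it. Leave the knob slack and the brick in the crate, and do not push or knock over the crockery and other things standing about.

Things in the scene. Friction and masses are not known exactly. Their poses are not given: they have to be found in the camera images.
- hopper: Fixed grey steel bench hopper. Origin on the table under the point where the gate crosses the middle of the chute; z up. The gate shuts along the hopper's +x. The bin is on the +y side (x -130 to 130, y 120 to 380 mm, 315 mm high with its lid handle). Gate guide on the -x side, over a base plate x -255 to 70, y -100 to 100 mm, 10 mm high
- chute_mid (a point): Middle of the chute's floor, height 45 mm, above the hopper's origin, same axes. The open-topped steel chute runs along y to its spout end at y -110 mm; inside x -60 to 60 mm, walls 5 mm thick with tops at height 100 mm; the gate enters through a slot in the -x wall
- catch_housing (a point): Centre of the top of the grey housing of the spring catch, height 74 mm (screw heads 76), 46 x 40 mm, beside the guide on the hopper's -y side
- gate (a joint): How far the steel gate is open, m: 0 = home against its stop, 0.12 = fully open; moving along the hopper's +x lowers it. Starts at 0.095 to 0.115. Sliding takes about 8 N with the clamp slack, 12 to 16 N over the last 45 mm, where it presses the catch back; with the clamp tight it does not slide under 25 N. The gate plate is upright, 8 mm thick, x -85 to 60 mm when shut, top at 106 mm
- gate_push (a point): Centre of the rear (hopper -x) face of the gate's upright push plate, height 115 mm; push here along the hopper's +x to shut the gate. Axes as the hopper's; moves with the gate. The plate is 42 mm wide (y), 8 mm thick, heights 70 to 145 mm. From 6 mm behind the face to 44 mm ahead, and from y +5 to +99 mm, the gate's shelf lies below, top at height 80 mm
- clamp_knob (a joint): Angle of the black clamp knob on the gate's shelf, rad: 0 = tight stop, 1.5 = slack stop; grows anticlockwise seen from above. Starts between 0 and 0.2. The clamp's grip on the gate is gone from 1.0 rad on. It turns with about 0.2 N m and stays where it is left
- knob_grip (a point): Middle of the knob's bar grip, on the knob's vertical axis, height 111 mm. The bar is 56 mm long along this point's own x, 14 mm thick along its y, heights 95 to 127 mm. It stands 71 mm to the hopper's +y of gate_push and about 20 mm ahead (+x), and moves with the gate. At 0 rad the bar is parallel to the hopper's x
- catch_bolt (a joint): How far the steel spring bolt of the catch is pressed back into its housing, m: 0 = out. It is out until the gate is within about 45 mm of home, is then pressed back to about 0.010 by a tooth on the gate, and snaps out again behind the tooth when the gate is within 5 mm of home; it then holds the gate
- bolt_nose (a point): The holding corner of the bolt's nose, at its top (height 68 mm), on the hopper's -y side of the guide below the push plate's foot
- brick_piece: Broken end of a hollow brick, red-brown, 65 mm (its x) x 45 mm (its y) x 45 mm high, about 0.22 kg, lying in the chute across the gate's path. Origin: centre of its underside; z up
- crate: Fixed open wooden crate, outside 180 mm (its x) x 140 mm (its y) x 70 mm high, walls 8 mm, floor 8 mm thick. Origin: centre of its underside on the table. It stands to the robot's right; the basin and the crate may have changed places
- basin: Bystander: round terracotta basin, 156 mm across the rim, 60 mm high; origin under its centre
- mug_a: Bystander: white mug, 72 mm across, 80 mm high, handle on its +y side; stands by the catch housing
- mug_b: Bystander: blue mug, 72 mm across, 80 mm high, at the left
- tin: Bystander: upright tin, 66 mm across, 100 mm high, in front of the chute's spout
- flask: Bystander: tall steel flask, 92 mm across with a handle to 75 mm from its axis on its +y side, 265 mm high, left of the clamp knob
- teapot: Bystander: white teapot, body 124 mm across, 109 mm high to the lid knob, spout to 110 mm along its x, handle to -96 mm
- whole_brick: Bystander: whole hollow brick 200 x 90 x 60 mm, lying at the left
Mind the look-alikes: they are no part of the job. What is shaped like the brick_piece but purple or turquoise is not meant.

How it is judged:
On the way, in this order (a step that is already met when the one before it is completed fails the run):
1. the brick piece lies in the crate and the clamp knob is slack, with the gate not yet pushed home (x of brick_piece in the frame of crate between -0.085 and 0.085 m and y of brick_piece in the frame of crate between -0.065 and 0.065 m and height (world z) of brick_piece below 0.06 m and linear speed of brick_piece below 0.03 m/s and value of joint clamp_knob above 0.8 rad and value of joint gate above 0.05 m), for 0.2 s.
2. the gate is fully home and the catch bolt has sprung out behind it (value of joint gate below 0.008 m and value of joint catch_bolt below 0.003 m), for 0.2 s.
At the end, for the whole second after the job is handed in: The gate is home (within 8 mm of its stop) with the catch bolt out (pressed back less than 3 mm), the clamp knob is slack (more than 0.8 rad from tight), and the brick piece lies at rest inside the crate (its origin within 85 mm along and 65 mm across the crate's centre, under 60 mm high) (all of step 2 and x of brick_piece in the frame of crate between -0.085 and 0.085 m and y of brick_piece in the frame of crate between -0.065 and 0.065 m and height (world z) of brick_piece below 0.06 m and linear speed of brick_piece below 0.03 m/s and value of joint clamp_knob above 0.8 rad); the robot touches nothing.
It fails at once if a bystander was pushed more than 40 mm from its place (distance of any of basin, mug_a, mug_b, tin, flask, teapot, whole_brick from where it was at the start of the episode above 0.04 m).
It fails at once if a bystander was tipped over (angle between any of basin, mug_a, mug_b, tin, flask, teapot, whole_brick's own z axis and vertical above 0.5 rad).
It also fails if it takes over 67 s, if anything falls off the work surface, if the arm or the gripper's body presses on something with over 40 N, if the wrist force passes 120 N, or if a joint passes its speed limit or range.

### The arm

A 6-joint arm with a two-finger parallel gripper is mounted at the origin on the work surface. World frame = base frame: x ahead of the robot, y to its left, z up, the work surface at z = 0. Lengths are in m, angles in rad, forces in N, time in s.
With the tool pointing down it reaches from about 0.3 to 0.775 m from the base axis. Payload 14.6 kg.
Tool frame: the origin (TCP) lies midway between the tips of the shut fingers; the grasp point (between the pads) lies 19 mm behind it (ctrl.pinch_z is the distance from the TCP to the grasp point, in m); z points along the fingers, y is the line along which they close (so a half turn about z gives the same grasp; the last joint's range is limited). The gripper opens to 94 mm and grips with 3 to 60 N. Pads are 16 mm wide; open, the fingers measure 119 mm over their backs; the gripper's body (75 mm by 177 mm) begins 78 mm behind the grasp point.
Start: joints at [1.073, 0.3, 1.521, -0, 1.321, -0.067], TCP at [0.23, 0.5, 0.205] pointing down, gripper open.
Joint ranges: [-3.03, 3.03], [-0.79, 2.21], [0.23, 2.52], [-1.04, 4.18], [0, 3.07], [-2.55, 2.55]. Speed limits (rad/s): [2.22, 2.22, 2.57, 3.14, 3.14, 3.14].

### API

Orientations are given as [roll, pitch, yaw] about the fixed x, y, z axes, in that order (R = Rz(yaw) Ry(pitch) Rx(roll)).
In Python, from station import ctrl gives the robot as it stands.
- The arm moves only by the tool jog_arm, never from a script. Its argument "motion" is a list of rows, each a list of 7 numbers: the shift along the tool's x, y, z in m, then the turn, a rotation vector about the tool's x, y, z in rad, then the opening, from -1 (shut) to 1 (fully open). In form: [[tx, ty, tz, rx, ry, rz, gripper], ...]. A call has 1 to 5 rows; each row shifts and turns the commanded pose from where the row before left it, along the tool's axes as they then stand; what a row does not reach is not made up. A row lasts 1/10 s, in which the tool goes at most 50 mm and 8.59 degrees, less where a joint would pass 70% of its speed; a pose out of reach is approached as far as the arm can. A call is refused whole if a number of a shift passes 0.05 or a number of a turn 0.15, either way. A call with a gripper value outside its range is refused whole. The fingers move at their own pace and stop on an object; "squeeze" is the grip in N (left out, the last holds). Time passes only in rows, so rows that do not move let the fingers close. It gives the time, the measured TCP pose, the force, the opening and the grip force at its end, in the units of the state.
- ctrl.get_obs(): the state, without advancing time (a new reading comes with each control period).
- ctrl.camera(name): name is "side" or "top"; returns the picture (420x560x3 uint8, red, green, blue); there is no depth.
- ctrl.camera_model(name): a dict with "intrinsics" (3x3 intrinsics, pixels), "rvec" (rotation vector, rad) and "tvec" (3), from world to camera coordinates, as OpenCV has them. Camera axes: x right, y down, z forward; pixel columns grow to the right and rows downward; lengths in m; the calibration is good to about 2 mm. A picture is of the moment at which its call begins. camera_model takes no time and is no camera call.
- ctrl.hand_in(): hands the job in; it is judged then, once.
The state is a dict: "time_s": time; "qpos": joint angles; "joint_vel": joint speeds; "tau": joint torques, N m; "ee_pos": TCP position; "eef_rot": TCP orientation; "force": force on the tool from outside, world axes, zero at the start; "moment": the same for the moment, N m; "grip_width": finger opening in m; "grip_force": force on a finger pad.
Only numpy, scipy, OpenCV 4.12 (cv2) and the standard library are available. Lean on these libraries where they do the work, as an engineer would, in place of code of your own. Each camera call takes 0.05 s, during which the arm holds its last target. There are 200 camera calls.

## Working session

There is one attempt and no reset: what is moved stays moved. The work goes in short steps, Python scripts to look and compute and a tool call to move; the robot and the scene stay as the last step left them, time stands still between calls to the robot, and variables do not carry over. Pictures are saved under pics/ and viewed, at most 10 in all, crops included, and the job is handed in when it is done.

Besides the shell and the picture viewer there is one more tool, called after "Call:" as a command line: name --pt "numbers of a row" for each row, then --argument value for the rest. jog_arm: Moves the arm, as the interface text tells. Its arguments: {"type":"object","properties":{"motion":{"type":"array"},"squeeze":{"type":"number"}},"required":["motion"]}

```bash
mkdir -p pics; ls
cat > h.py <<'E'
import numpy as np, cv2
from station import ctrl
def model(n):
    m=ctrl.camera_model(n); return np.array(m["intrinsics"],float),np.array(m["rvec"],float),np.array(m["tvec"],float)
def ray(n,px):
    K,r,t=model(n); R=cv2.Rodrigues(r)[0]
    d=R.T@np.linalg.inv(K)@np.array([px[0],px[1],1.]); return -R.T@t.ravel(),d
def at(n,px,z):
    c,d=ray(n,px); return c+d*(z-c[2])/d[2]
def proj(n,P):
    K,r,t=model(n); return cv2.projectPoints(np.array(P,float).reshape(-1,1,3),r,t,K,None)[0].reshape(-1,2)
def snap(n,f):
    im=np.array(ctrl.camera(n))[:,:,::-1].copy(); cv2.imwrite(f,im); return im
def crop(im,f,x0,y0,w,h,s):
    cv2.imwrite(f,cv2.resize(im[y0:y0+h,x0:x0+w],None,fx=s,fy=s,interpolation=cv2.INTER_CUBIC))
E
python3 - <<'E'
from h import *
a=snap("top","pics/top0.png"); b=snap("side","pics/side0.png")
o=ctrl.get_obs(); print(o)
for n in("top","side"): print(n,ray(n,(280,210)))
E
```

```text
pics
{'time_s': 0.1, 'qpos': array([ 1.07340920e+00,  3.00426110e-01,  1.52149156e+00, -2.43156647e-05,
        1.32069607e+00, -6.65392516e-02]), 'joint_vel': array([ 0.00091438, -0.00247818, -0.00044453,  0.00157033,  0.00245897,
        0.00138682]), 'tau': array([-1.08309981e-03, -5.32653451e+01, -3.53278756e+01,  7.08542042e-02,
        2.35173589e-02, -2.73490951e-05]), 'ee_pos': array([0.22957366, 0.49954921, 0.20494888]), 'eef_rot': array([-3.14057227e+00, -4.43910164e-05,  2.71075079e+00]), 'force': array([-1.10920579, -0.38014655, -0.5332592 ]), 'moment': array([-0.03357953,  0.04271031, -0.02414731]), 'grip_force': 0.0, 'grip_width': 0.0935785955630707}
top (array([0.32802412, 0.02154679, 1.30528798]), array([ 0.1761781 ,  0.00626687, -0.98434564]))
side (array([0.98888551, 0.72020688, 1.16136172]), array([-0.32313514, -0.50092337, -0.80292123]))
```

View pics/top0.png

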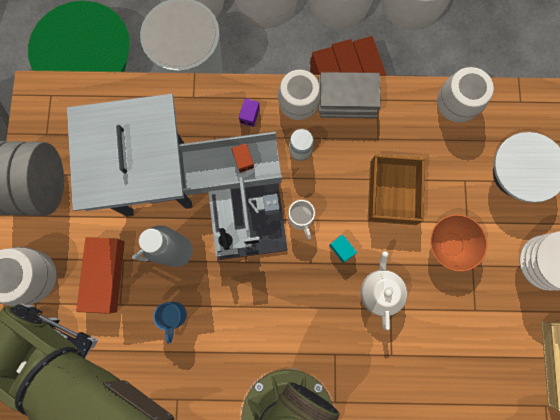

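View pics/side0.png

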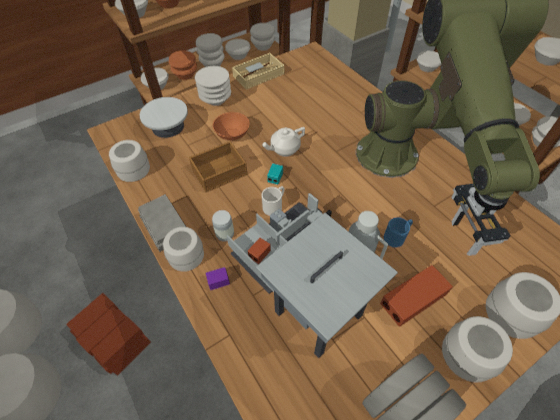

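The top picture shows the red-brown piece in the chute at (243,157), the crate at (397,189), the basin at (458,243), the knob at (225,239), the white mug at (302,214), the tin at (301,144) and the flask at (160,245). The look-alikes are purple at (249,111), turquoise at (343,248) and the whole brick at (101,275). I choose the red-brown one in the chute and check it in a close crop.

Run:
```python
from h import *
a=cv2.imread("pics/top0.png"); crop(a,"pics/c1.png",180,125,130,140,4)
b=cv2.imread("pics/side0.png"); crop(b,"pics/c2.png",215,180,180,110,4)
```

```text
(no output)
```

View pics/c1.png

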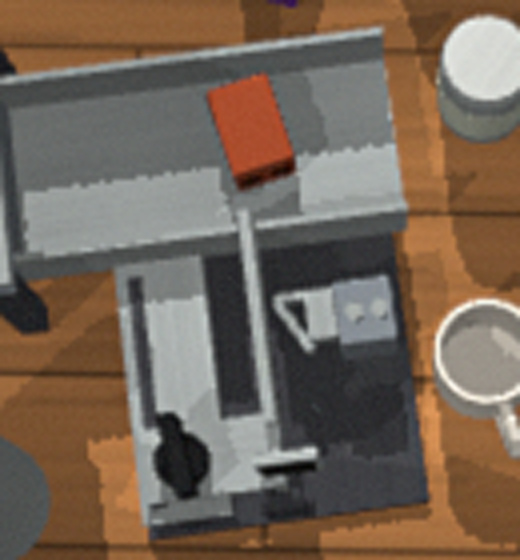

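View pics/c2.png

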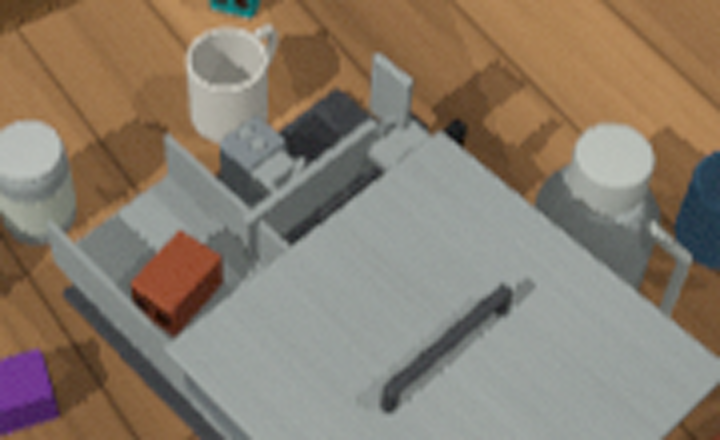

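The crop confirms it: a hollow red-brown piece lies in the chute with its top at about crop (250,125), just ahead of the gate's front end. The black knob bar is at (178,457) and the push plate at (287,458). Next I fit the poses.

```bash
cat > fit.py <<'E'
from h import *
from scipy.optimize import least_squares
C=lambda x,y:(180+(x+.5)/4-.5,125+(y+.5)/4-.5)
S=lambda x,y:(215+(x+.5)/4-.5,180+(y+.5)/4-.5)
def Rz(a): c,s=np.cos(a),np.sin(a); return np.array([[c,-s,0],[s,c,0],[0,0,1]])
def W(p,P): return np.array(P)@Rz(p[2]).T+[p[0],p[1],0]
E
cat > m1.py <<'E'
from fit import *
P=np.array([[65,-110,100],[-65,-110,100],[-255,-100,10],[-255,100,10]])/1e3
px=np.array([C(382,28),C(405,211),C(428,500),C(152,537)])
Ps=np.array([[65,-110,100],[-65,-110,100]])/1e3; pxs=np.array([S(50,226),S(167,134)])
f=lambda p:np.r_[(proj("top",W(p,P))-px).ravel(),(proj("side",W(p,Ps))-pxs).ravel()]
r=least_squares(f,[.65,.1,0.05]); p=r.x; print("hopper",p.round(4)); print(f(p).reshape(-1,2).round(1).tolist())
inv=lambda w:((np.array(w)-[p[0],p[1],0])@Rz(p[2]))
for n,c,z in [("push top rear L",C(256,463),.145),("push top rear R",C(318,454),.145),("knob a",C(166,420),.127),("knob b",C(188,494),.127),("gate front top",C(244,210),.106),("housing",C(362,310),.074),("housing side",None,.074)]:
    w=at("top",c,z) if c else at("side",S(250,140),z); print(n,w.round(4),(inv(w)*1e3).round(1))
print("push side",*(( inv(at("side",S(*c),.145))*1e3).round(1) for c in((374,54),(411,75))))
# brick top z .09
for c in [(208,95),(264,74),(293,155),(238,178)]: w=at("top",C(*c),.09); print("brick T",w.round(4),(inv(w)*1e3).round(1))
for c in [(183,234),(222,262),(174,307),(133,280)]: w=at("side",S(*c),.09); print("brick S",w.round(4),(inv(w)*1e3).round(1))
a=cv2.imread("pics/top0.png"); b=cv2.imread("pics/side0.png")
t=np.zeros((600,800,3),np.uint8)
t[:300,:400]=cv2.resize(a[150:225,355:455],None,fx=4,fy=4,interpolation=2); t[:300,400:]=cv2.resize(b[135:210,180:280],None,fx=4,fy=4,interpolation=2)
t[300:,:400]=cv2.resize(a[215:290,120:220],None,fx=4,fy=4,interpolation=2); t[300:,400:]=cv2.resize(a[195:270,285:385],None,fx=4,fy=4,interpolation=2)
cv2.imwrite("pics/c3.png",t)
E
python3 m1.py
```

```text
hopper [0.6821 0.1458 0.1543]
[[-0.3, -0.3], [0.5, -0.6], [0.5, 0.4], [-1.0, 1.0], [-1.2, -0.4], [0.4, 0.5]]
push top rear L [0.4561 0.1198 0.145 ] [-227.3    9.1  145. ]
push top rear R [0.4624 0.0807 0.145 ] [-227.1  -30.5  145. ]
knob a [0.485  0.1804 0.127 ] [-189.4   64.5  127. ]
knob b [0.4374 0.1644 0.127 ] [-238.9   56.   127. ]
gate front top [0.6307 0.1364 0.106 ] [-52.2  -1.4 106. ]
housing [0.5698 0.0567 0.074 ] [-124.7  -70.8   74. ]
housing side [0.5703 0.0528 0.074 ] [-124.7  -74.7   74. ]
push side [-226.3  -31.4  145. ] [-232.9    5.1  145. ]
brick T [0.7158 0.1653 0.09  ] [36.3 14.1 90. ]
brick T [0.7315 0.1272 0.09  ] [ 45.9 -26.   90. ]
brick T [0.674  0.1056 0.09  ] [-14.2 -38.5  90. ]
brick T [0.6572 0.1427 0.09  ] [-25.1   0.8  90. ]
brick S [0.6729 0.1109 0.09  ] [-14.4 -33.1  90. ]
brick S [0.661  0.1507 0.09  ] [-20.1   8.1  90. ]
brick S [0.7144 0.1644 0.09  ] [34.8 13.5 90. ]
brick S [0.7286 0.1255 0.09  ] [ 42.8 -27.2  90. ]
```

View pics/c3.png

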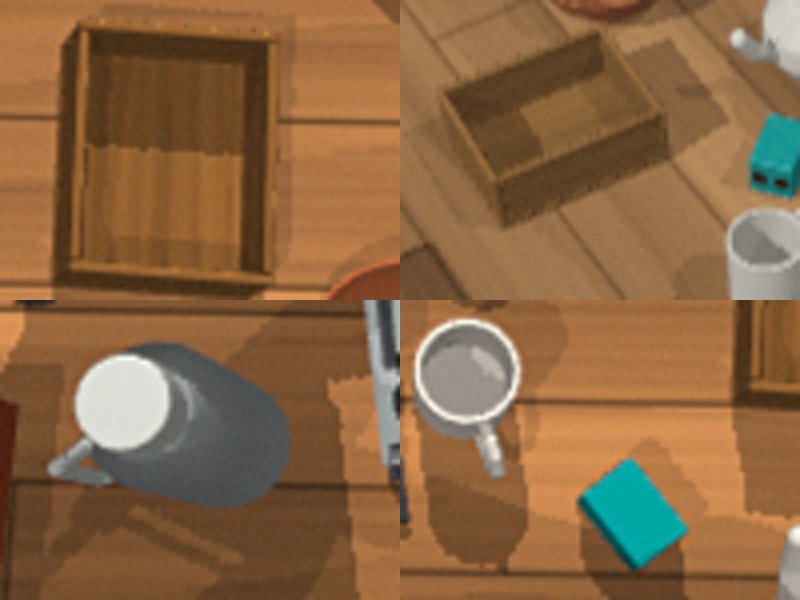

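The crops show the crate's rim corners at about (80,22), (277,37), (274,280) and (72,274), the flask's white cap centred at (122,402) and a mug beside the housing. Next come the crate and flask positions.

```bash
cat > m2.py <<'E'
from fit import *
p=[.6821,.1458,.1543]; inv=lambda w:((np.array(w)-[p[0],p[1],0])@Rz(p[2]))*1e3
Q=lambda x,y,ox,oy:(ox+(x+.5)/4-.5,oy+(y+.5)/4-.5)
P=np.array([[90,70,70],[90,-70,70],[-90,-70,70],[-90,70,70]])/1e3
px=np.array([Q(*c,355,150) for c in((80,22),(277,37),(274,281),(73,274))])
# side crop offset (180,135), x-400 : left,top,right,bottom corners
pxs=np.array([Q(*c,180,135) for c in((102,182),(40,90),(200,33),(265,120))]) # +x+y, +x-y, -x-y, -x+y
f=lambda q:np.r_[(proj("top",W(q,P))-px).ravel(),(proj("side",W(q,P))-pxs).ravel()]
r=least_squares(f,[.65,-.25,0.]); print("crate",r.x.round(4)); print(f(r.x).reshape(-1,2).round(1).tolist())
def rep(n,w): print(n,w.round(3),inv(w).round(0))
rep("flask cap T",at("top",Q(122,402-300,120,215),.265))
rep("flask cap S",at("side",S(614,152),.265))
rep("flask handle S",at("side",S(690,260),.2))
rep("muga",at("top",Q(468-400,372-300,285,195),.08))
rep("tin",at("top",(301,138),.1))
for c in((68,107),(173,95),(183,200),(73,210)): rep("lid",at("top",c,.29))
E
python3 m2.py
```

```text
crate [ 0.6169 -0.2948 -0.0498]
[[-1.0, -0.6], [0.1, -1.2], [0.2, 1.6], [-1.2, 0.0], [-1.8, 0.7], [-1.0, 0.2], [0.7, -2.3], [0.8, -2.2]]
flask cap T [0.44  0.322 0.265] [-212.  212.  265.]
flask cap S [0.438 0.321 0.265] [-214.  210.  265.]
flask handle S [0.416 0.394 0.2  ] [-225.  286.  200.]
muga [ 0.541 -0.029  0.08 ] [-166. -151.   80.]
tin [ 0.745 -0.025  0.1  ] [  36. -179.  100.]
lid [0.747 0.528 0.29 ] [123. 368. 290.]
lid [0.781 0.284 0.29 ] [119. 122. 290.]
lid [0.529 0.247 0.29 ] [-135.  123.  290.]
lid [0.503 0.493 0.29 ] [-124.  371.  290.]
```

Everything agrees: the knob is 71 mm to +y of the push plate, the gate is about 0.112 m open, and the reach to the brick is 0.71 m. Next I rise above the flask and bin and turn the tool to the brick's yaw of 0.35, keeping the last joint away from its limits for the knob turn later.

Call:
jog_arm --pt "0 0 -0.045 0 0 0.1 1" --pt "0 0 -0.045 0 0 0.1475 1" --pt "0 0 -0.045 0 0 0.1475 1" --pt "0 0 -0.045 0 0 0.1475 1" --pt "0 0 0 0 0 0.1475 1" --squeeze 25

```text
time_s: 0.6
ee_pos: [0.2299, 0.5003, 0.3914]
eef_rot: [3.134, -0.005, 2.015]
force: [0.1, 0.2, 0.4]
grip_width: 0.0937
grip_force: 0.0
```

Call:
jog_arm --pt "0 0 0 0 0 0.1475 1" --pt "0 0 0 0 0 0.1475 1" --pt "0 0 0 0 0 0.1475 1" --pt "0 0 0 0 0 0.1475 1" --pt "0 0 0 0 0 0.1475 1"

```text
time_s: 1.1
ee_pos: [0.2296, 0.4997, 0.3851]
eef_rot: [-3.141, 0.001, 1.277]
force: [1.1, 0.7, 0.5]
grip_width: 0.0938
grip_force: 0.0
```

Call:
jog_arm --pt "0 0 0 0 0 0.1475 1" --pt "0 0 0 0 0 0.1475 1" --pt "0 0 0 0 0 0.1475 1" --pt "0 0 0 0 0 0.1475 1" --pt "0 0 0 0 0 0.1475 1"

```text
time_s: 1.6
ee_pos: [0.2296, 0.4997, 0.3851]
eef_rot: [3.141, 0.001, 0.54]
force: [-0.0, 0.3, -0.0]
grip_width: 0.0943
grip_force: 0.0
```

Call:
jog_arm --pt "0 0 0 0 0 0.1475 1" --pt "0 0 0 0 0 0.05 1" --pt "0 0 0 0 0 0 1"

```text
time_s: 1.9
ee_pos: [0.2297, 0.4997, 0.3851]
eef_rot: [3.141, 0.0, 0.348]
force: [0.2, -0.4, 0.0]
grip_width: 0.0938
grip_force: 0.0
```

Call:
jog_arm --pt "0.026 0.0416 0 0 0 0 1" --pt "0.026 0.0416 0 0 0 0 1" --pt "0.026 0.0416 0 0 0 0 1" --pt "0.026 0.0416 0 0 0 0 1"

```text
time_s: 2.3
ee_pos: [0.3854, 0.3774, 0.3854]
eef_rot: [3.142, 0.0, 0.351]
force: [1.3, 0.7, 0.4]
grip_width: 0.0941
grip_force: 0.0
```

Call:
jog_arm --pt "0.026 0.0416 0 0 0 0 1" --pt "0.026 0.0416 0 0 0 0 1" --pt "0.026 0.0416 0 0 0 0 1" --pt "0.026 0.0416 0 0 0 0 1"

```text
time_s: 2.7
ee_pos: [0.5401, 0.2563, 0.3854]
eef_rot: [-3.142, 0.0, 0.35]
force: [0.7, 1.3, -0.5]
grip_width: 0.094
grip_force: 0.0
```

Call:
jog_arm --pt "0.026 0.0416 0 0 0 0 1" --pt "0.026 0.0416 0 0 0 0 1" --pt "0.026 0.0416 0 0 0 0 1" --pt "0.026 0.0416 0 0 0 0 1" --pt "0 0 0 0 0 0 1"

```text
time_s: 3.2
ee_pos: [0.6971, 0.1325, 0.3801]
eef_rot: [-3.141, 0.006, 0.345]
force: [-0.6, -0.1, -1.6]
grip_width: 0.0938
grip_force: 0.0
```

Call:
jog_arm --pt "0 0 0.045 0 0 0 1" --pt "0 0 0.045 0 0 0 1" --pt "0 0 0.045 0 0 0 1" --pt "0 0 0.045 0 0 0 1" --pt "0 0 0.04 0 0 0 1"

```text
time_s: 3.7
ee_pos: [0.6924, 0.1373, 0.1632]
eef_rot: [-3.141, 0.001, 0.351]
force: [1.6, 0.2, 0.9]
grip_width: 0.0938
grip_force: 0.0
```

Call:
jog_arm --pt "0 0 0 0 0 0 1" --pt "0 0 0 0 0 0 1"

```text
time_s: 3.9
ee_pos: [0.6934, 0.1373, 0.1668]
eef_rot: [3.142, -0.0, 0.35]
force: [-0.3, -0.7, 0.8]
grip_width: 0.094
grip_force: 0.0
```

Call:
jog_arm --pt "0.001 0 0.04 0 0 0 1" --pt "0 0 0.04 0 0 0 1" --pt "0 0 0.02 0 0 0 1" --pt "0 0 0.01 0 0 0 1" --pt "0 0 0 0 0 0 1"

```text
time_s: 4.4
ee_pos: [0.695, 0.1375, 0.0568]
eef_rot: [3.141, -0.002, 0.349]
force: [0.5, 0.2, 0.0]
grip_width: 0.094
grip_force: 0.0
```

Call:
jog_arm --pt "0 0 0 0 0 0 -1" --pt "0 0 0 0 0 0 -1" --pt "0 0 0 0 0 0 -1" --pt "0 0 0 0 0 0 -1" --pt "0 0 0 0 0 0 -1" --squeeze 25

```text
time_s: 4.9
ee_pos: [0.6944, 0.1374, 0.0558]
eef_rot: [3.142, -0.0, 0.348]
force: [0.3, 0.2, -0.4]
grip_width: 0.0575
grip_force: 0.0
```

Call:
jog_arm --pt "0 0 0 0 0 0 -1" --pt "0 0 0 0 0 0 -1" --pt "0 0 0 0 0 0 -1" --pt "0 0 0 0 0 0 -1"

```text
time_s: 5.3
ee_pos: [0.6943, 0.1372, 0.0555]
eef_rot: [3.141, -0.0, 0.348]
force: [0.8, -0.3, 1.0]
grip_width: 0.0446
grip_force: 25.0
```

Call:
jog_arm --pt "0 0 -0.01 0 0 0 -1" --pt "0 0 -0.03 0 0 0 -1" --pt "0 0 -0.04 0 0 0 -1" --pt "0 0 -0.045 0 0 0 -1" --pt "0 0 -0.025 0 0 0 -1"

```text
time_s: 5.8
ee_pos: [0.6947, 0.1376, 0.2103]
eef_rot: [3.141, -0.004, 0.348]
force: [-0.1, 0.5, -1.8]
grip_width: 0.045
grip_force: 25.0
```

Call:
jog_arm --pt "-0.0245 0.0422 0 0 0 0 -1" --pt "-0.0245 0.0422 0 0 0 0 -1" --pt "-0.0245 0.0422 0 0 0 0 -1" --pt "-0.0245 0.0422 0 0 0 0 -1" --pt "-0.0245 0.0422 0 0 0 0 -1"

```text
time_s: 6.3
ee_pos: [0.6504, -0.1045, 0.2061]
eef_rot: [-3.142, -0.0, 0.349]
force: [1.0, -0.0, -1.7]
grip_width: 0.0451
grip_force: 25.0
```

Call:
jog_arm --pt "-0.0245 0.0422 0 0 0 0 -1" --pt "-0.0245 0.0422 0 0 0 0 -1" --pt "-0.0245 0.0422 0 0 0 0 -1" --pt "-0.0245 0.0422 0 0 0 0 -1" --pt "0 0 0 0 0 0.133 -1"

```text
time_s: 6.8
ee_pos: [0.6145, -0.3004, 0.2054]
eef_rot: [3.141, 0.001, 0.211]
force: [0.4, 0.9, -2.3]
grip_width: 0.0445
grip_force: 25.0
```

Call:
jog_arm --pt "0 0 0.02 0 0 0.133 -1" --pt "0 0 0.02 0 0 0.132 -1" --pt "0 0 0 0 0 0 -1" --pt "0 0 0 0 0 0 -1"

```text
time_s: 7.2
ee_pos: [0.6167, -0.2948, 0.1662]
eef_rot: [-3.142, -0.0, -0.046]
force: [1.0, 0.3, -1.2]
grip_width: 0.0451
grip_force: 25.0
```

Call:
jog_arm --pt "0 0 0.045 0 0 0 -1" --pt "0 0 0.045 0 0 0 -1" --pt "0 0 0.03 0 0 0 -1" --pt "0 0 0.015 0 0 0 -1" --pt "0 0 0.008 0 0 0 -1"

```text
time_s: 7.7
ee_pos: [0.617, -0.295, 0.0227]
eef_rot: [3.141, -0.0, -0.048]
force: [-0.7, -1.0, -2.4]
grip_width: 0.0448
grip_force: 25.0
```

Call:
jog_arm --pt "0 0 0.001 0 0 0 -1" --pt "0 0 0 0 0 0 -1"

```text
time_s: 7.9
ee_pos: [0.6175, -0.2953, 0.0233]
eef_rot: [3.14, -0.002, -0.049]
force: [0.1, 0.4, -1.9]
grip_width: 0.0449
grip_force: 25.0
```

Call:
jog_arm --pt "0 0 0 0 0 0 0.45" --pt "0 0 0 0 0 0 0.45" --pt "0 0 0 0 0 0 0.45" --pt "0 0 0 0 0 0 0.45"

```text
time_s: 8.3
ee_pos: [0.6168, -0.295, 0.0219]
eef_rot: [3.141, -0.001, -0.05]
force: [0.1, -0.7, -0.3]
grip_width: 0.068
grip_force: 0.0
```

Call:
jog_arm --pt "0 0 -0.03 0 0 0 0.45" --pt "0 0 -0.045 0 0 0 0.45" --pt "0 0 -0.045 0 0 0 0.45" --pt "0 0 -0.045 0 0 0 0.45" --pt "0 0 -0.045 0 0 0 0.45"

```text
time_s: 8.8
ee_pos: [0.6164, -0.2948, 0.2336]
eef_rot: [3.141, -0.0, -0.05]
force: [-0.2, 0.1, 0.6]
grip_width: 0.0679
grip_force: 0.0
```

Run:
```python
from h import *
a=snap("top","pics/top1.png"); b=snap("side","pics/side1.png")
t=np.zeros((600,800,3),np.uint8)
t[:,:400]=cv2.resize(a[195:270,210:260],(400,600),interpolation=cv2.INTER_CUBIC)
t[:300,400:]=cv2.resize(b[135:210,180:280],(400,300)); t[300:,400:]=cv2.resize(b[180:255,270:370],(400,300))
cv2.imwrite("pics/c4.png",t)
```

```text
(no output)
```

View pics/c4.png

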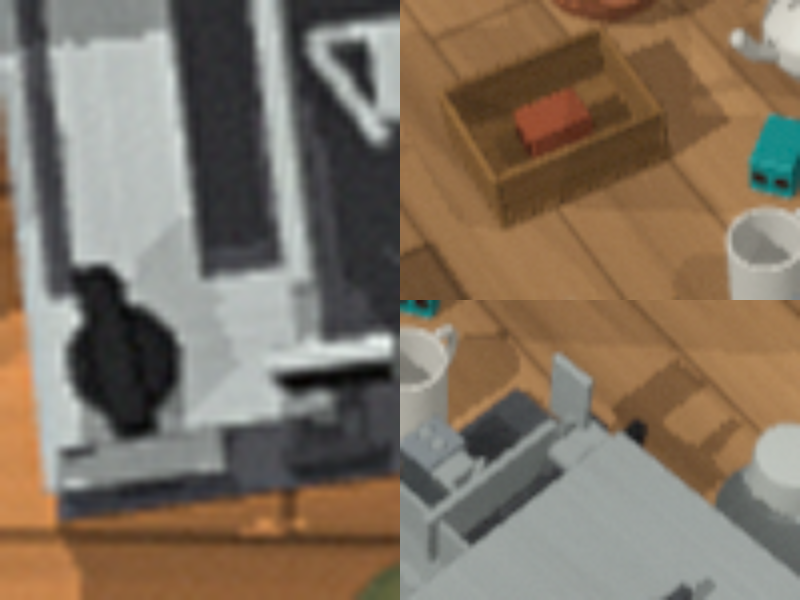

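The brick lies in the crate (crop (553,120)). The knob bar runs from about (95,270) to (136,422) in the 8x crop.

Run:
```python
from fit import *
p=[.6821,.1458,.1543]; inv=lambda w:((np.array(w)-[p[0],p[1],0])@Rz(p[2]))*1e3
Q=lambda x,y:(210+(x+.5)/8-.5,195+(y+.5)/8-.5)
A=at("top",Q(95,267),.127);B=at("top",Q(136,424),.127)
print(A.round(4),B.round(4),np.linalg.norm(A-B).round(4),((A+B)/2).round(4),inv((A+B)/2).round(1),np.arctan2(*(A-B)[[1,0]]).round(3))
w=at("top",Q(123,365),.095);print("disc",w.round(4),inv(w).round(1))
for c in((278,371),(392,357)): w=at("top",Q(*c),.145);print("push",w.round(4),inv(w).round(1))
```

```text
[0.4894 0.1797 0.127 ] [0.4389 0.1646 0.127 ] 0.0528 [0.4642 0.1722 0.127 ] [-211.3   59.5  127. ] 0.291
disc [0.4613 0.1735 0.095 ] [-213.9   61.3   95. ]
push [0.4547 0.118  0.145 ] [-229.     7.5  145. ]
push [0.4597 0.0821 0.145 ] [-229.6  -28.8  145. ]
```

Call:
jog_arm --pt "-0.016 -0.0417 0 0 0 0 -0.15" --pt "-0.016 -0.0417 0 0 0 0 -0.15" --pt "-0.016 -0.0417 0 0 0 0 -0.15" --pt "-0.016 -0.0417 0 0 0 0 -0.15"

```text
time_s: 9.3
ee_pos: [0.56, -0.1236, 0.2311]
eef_rot: [-3.142, 0.0, -0.05]
force: [1.2, -0.2, 0.9]
grip_width: 0.0417
grip_force: 0.0
```

Call:
jog_arm --pt "-0.016 -0.0417 0 0 0 0 -0.15" --pt "-0.016 -0.0417 0 0 0 0 -0.15" --pt "-0.016 -0.0417 0 0 0 0 -0.15" --pt "-0.016 -0.0417 0 0 0 0 -0.15"

```text
time_s: 9.7
ee_pos: [0.5044, 0.0462, 0.2314]
eef_rot: [-3.142, -0.0, -0.05]
force: [0.8, 0.4, -0.8]
grip_width: 0.04
grip_force: 0.0
```

Call:
jog_arm --pt "-0.016 -0.0417 0 0 0 0 -0.15" --pt "-0.016 -0.0417 0 0 0 0 -0.15" --pt "-0.016 -0.0417 0 0 0 0 -0.15" --pt "0 0 0 0 0 -0.117 -0.15" --pt "0 0 0 0 0 -0.117 -0.15"

```text
time_s: 10.2
ee_pos: [0.463, 0.1732, 0.2313]
eef_rot: [3.142, -0.0, 0.191]
force: [0.7, -0.6, -1.2]
grip_width: 0.0399
grip_force: 0.0
```

Call:
jog_arm --pt "0 0 0 0 0 -0.117 -0.15" --pt "0 0 0 0 0 0 -0.15" --pt "0 0 0 0 0 0 -0.15"

```text
time_s: 10.5
ee_pos: [0.4636, 0.1719, 0.2313]
eef_rot: [3.142, 0.0, 0.298]
force: [-0.5, 0.6, -0.5]
grip_width: 0.0401
grip_force: 0.0
```

Call:
jog_arm --pt "0 0 0.04 0 0 0 -0.15" --pt "0 0 0.035 0 0 0 -0.15" --pt "0 0 0.03 0 0 0 -0.15" --pt "0 0 0.015 0 0 0 -0.15" --pt "0 0 0.01 0 0 0 -0.15"

```text
time_s: 11.0
ee_pos: [0.4632, 0.1717, 0.1001]
eef_rot: [-3.142, 0.002, 0.298]
force: [0.5, 0.4, 0.0]
grip_width: 0.0399
grip_force: 0.0
```

Call:
jog_arm --pt "0 0 0 0 0 0 -1" --pt "0 0 0 0 0 0 -1" --pt "0 0 0 0 0 0 -1" --pt "0 0 0 0 0 0 -1" --pt "0 0 0 0 0 0 -1" --squeeze 20

```text
time_s: 11.5
ee_pos: [0.4636, 0.1737, 0.1025]
eef_rot: [-3.139, -0.002, 0.301]
force: [-4.6, 12.8, 2.5]
grip_width: 0.0138
grip_force: 20.0
```

Call:
jog_arm --pt "0 -0.002 0 0 0 0 -1" --pt "0 0 0 0 0 0 -1"

```text
time_s: 11.7
ee_pos: [0.4635, 0.174, 0.1024]
eef_rot: [3.141, -0.002, 0.301]
force: [-0.7, -0.9, 6.8]
grip_width: 0.014
grip_force: 20.0
```

Call:
jog_arm --pt "0 0 0 0 0 -0.1 -1" --pt "0 0 0 0 0 -0.1 -1" --pt "0 0 0 0 0 -0.1 -1" --pt "0 0 0 0 0 0 -1"

```text
time_s: 12.1
ee_pos: [0.4635, 0.1741, 0.1024]
eef_rot: [3.141, -0.002, 0.605]
force: [-2.1, 1.6, 6.5]
grip_width: 0.0137
grip_force: 20.0
```

Call:
jog_arm --pt "0 0 0 0 0 -0.1 -1" --pt "0 0 0 0 0 -0.1 -1" --pt "0 0 0 0 0 -0.1 -1" --pt "0 0 0 0 0 -0.1 -1" --pt "0 0 0 0 0 0 -1"

```text
time_s: 12.6
ee_pos: [0.4634, 0.1742, 0.1023]
eef_rot: [3.141, -0.001, 1.005]
force: [-1.7, 1.8, 6.0]
grip_width: 0.0141
grip_force: 20.0
```

Call:
jog_arm --pt "0 0 0 0 0 -0.1 -1" --pt "0 0 0 0 0 -0.1 -1" --pt "0 0 0 0 0 -0.1 -1" --pt "0 0 0 0 0 -0.1 -1" --pt "0 0 0 0 0 0 -1"

```text
time_s: 13.1
ee_pos: [0.4633, 0.1743, 0.1023]
eef_rot: [3.141, -0.001, 1.405]
force: [-2.6, 2.4, 6.1]
grip_width: 0.0139
grip_force: 20.0
```

```bash
python3 -c "
from h import *; o=ctrl.get_obs(); print(o['moment'],o['force'],o['qpos'],o['eef_rot'])"
```

```text
[0.4790446  0.46017428 0.14418422] [-2.55938435  2.37262879  6.10587203] [2.85340469e-01 2.93674196e-01 1.78755027e+00 8.05153228e-04
 1.05895159e+00 4.51186942e-01] [ 3.14062426e+00 -1.24984880e-03  1.40455660e+00]
```

Turned 1.1 rad (knob about 1.25). Release, rise, and go behind the push plate.

Call:
jog_arm --pt "0 0 0 0 0 0 -0.15" --pt "0 0 0 0 0 0 -0.15" --pt "0 0 0 0 0 0 -0.15" --pt "0 0 -0.03 0 0 0 -0.15" --pt "0 0 -0.04 0 0 0 -0.15"

```text
time_s: 13.6
ee_pos: [0.4621, 0.1735, 0.1709]
eef_rot: [-3.138, 0.002, 1.401]
force: [0.0, 0.1, 0.9]
grip_width: 0.0399
grip_force: 0.0
```

Call:
jog_arm --pt "0 0 -0.04 0 0 0 -1" --pt "-0.0425 -0.0125 0 0 0 0 -1" --pt "-0.0425 -0.0125 0 0 0 0 -1" --pt "0 0 0 0 0 -0.12 -1" --pt "0 0 0 0 0 -0.1 -1"

```text
time_s: 14.1
ee_pos: [0.4238, 0.0934, 0.2118]
eef_rot: [3.141, -0.0, 1.624]
force: [0.6, 0.0, 0.2]
grip_width: 0.0032
grip_force: 0.0
```

Call:
jog_arm --pt "0 0 0 0 0 -0.1 -1" --pt "0 0 0 0 0 0 -1" --pt "0 0 0 0 0 0 -1" --pt "0 0 0 0 0 0 -1"

```text
time_s: 14.5
ee_pos: [0.424, 0.0943, 0.2114]
eef_rot: [-3.141, 0.0, 1.719]
force: [-0.7, 0.5, 0.6]
grip_width: 0.0006
grip_force: 0.0
```

Run:
```python
from h import *
o=ctrl.get_obs(); print(o['ee_pos'],o['eef_rot'],o['grip_width'])
a=snap("top","pics/top2.png"); b=snap("side","pics/side2.png")
t=np.zeros((600,800,3),np.uint8)
t[:,:400]=cv2.resize(a[195:270,210:260],(400,600),interpolation=cv2.INTER_CUBIC)
t[:300,400:]=cv2.resize(a[60:330,60:420],(400,300),interpolation=3); t[300:,400:]=cv2.resize(b[180:255,270:370],(400,300))
cv2.imwrite("pics/c5.png",t)
```

```text
[0.42404198 0.09433095 0.21137826] [-3.14143862e+00  3.35654085e-05  1.71898946e+00] 0.0005568512945917059
```

View pics/c5.png

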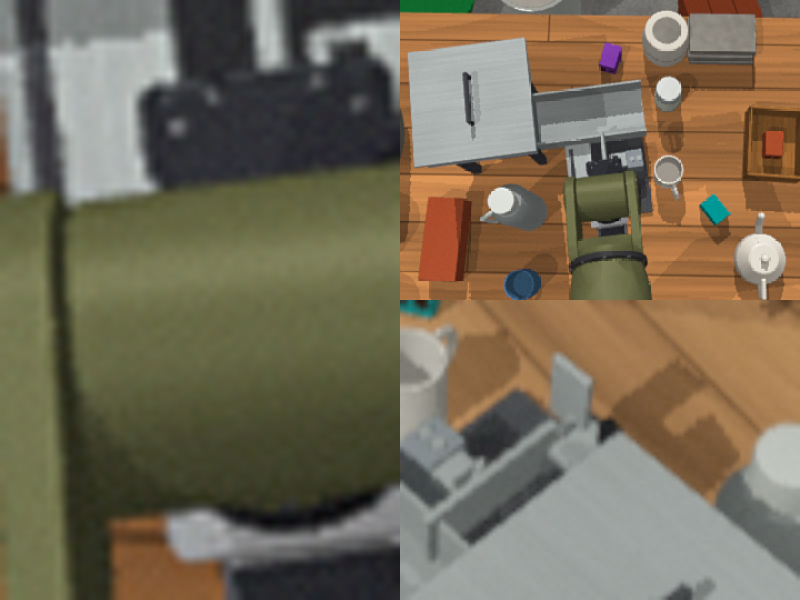

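The side view shows the knob turned, and nothing else has moved. I go down behind the plate, then push.

Call:
jog_arm --pt "0 -0.005 0 0 0 0 -1" --pt "0 0 0.04 0 0 0 -1" --pt "0 0 0.04 0 0 0 -1" --pt "0 0 0.031 0 0 0 -1" --pt "0 0 0 0 0 0 -1"

```text
time_s: 15.1
ee_pos: [0.4169, 0.0932, 0.0975]
eef_rot: [-3.135, -0.0, 1.721]
force: [0.1, 0.1, 0.7]
grip_width: 0.0003
grip_force: 0.0
```

Call:
jog_arm --pt "0 0.008 0 0 0 0 -1" --pt "0 0.008 0 0 0 0 -1" --pt "0 0.008 0 0 0 0 -1" --pt "0 0.008 0 0 0 0 -1" --pt "0 0.008 0 0 0 0 -1"

```text
time_s: 15.6
ee_pos: [0.4591, 0.0996, 0.1014]
eef_rot: [-3.141, 0.0, 1.721]
force: [-9.1, -1.9, 6.7]
grip_width: 0.0004
grip_force: 4.3
```

Call:
jog_arm --pt "0 0.012 0 0 0 0 -1" --pt "0 0.012 0 0 0 0 -1" --pt "0 0.012 0 0 0 0 -1" --pt "0 0.012 0 0 0 0 -1" --pt "0 0.012 0 0 0 0 -1"

```text
time_s: 16.1
ee_pos: [0.5181, 0.1087, 0.1013]
eef_rot: [-3.14, -0.0, 1.721]
force: [-16.1, -2.2, 12.1]
grip_width: 0.0007
grip_force: 8.2
```

Call:
jog_arm --pt "0 0.008 0 0 0 0 -1" --pt "0 0.008 0 0 0 0 -1" --pt "0 0.008 0 0 0 0 -1" --pt "0 0.005 0 0 0 0 -1"

```text
time_s: 16.5
ee_pos: [0.5469, 0.1131, 0.1013]
eef_rot: [-3.14, -0.0, 1.721]
force: [-12.2, -0.5, 8.7]
grip_width: 0.0008
grip_force: 5.9
```

Call:
jog_arm --pt "0 0.003 0 0 0 0 -1" --pt "0 0.003 0 0 0 0 -1" --pt "0 0.002 0 0 0 0 -1"

```text
time_s: 16.8
ee_pos: [0.5547, 0.1143, 0.1012]
eef_rot: [-3.141, -0.0, 1.721]
force: [-7.6, -0.1, 5.0]
grip_width: 0.0005
grip_force: 4.1
```

Call:
jog_arm --pt "0 0.002 0 0 0 0 -1" --pt "0 0 0 0 0 0 -1"

```text
time_s: 17.0
ee_pos: [0.555, 0.1143, 0.1013]
eef_rot: [-3.136, -0.0, 1.722]
force: [-24.0, -2.2, 14.6]
grip_width: 0.0003
grip_force: 11.8
```

The force fell to 8 N as the bolt sprang out, then rose to 24 N without motion, so the gate is at its stop. Back off, rise and check.

Call:
jog_arm --pt "0 -0.01 0 0 0 0 -1" --pt "0 -0.02 0 0 0 0 -1" --pt "0 0 -0.04 0 0 0 -1" --pt "0 0 -0.045 0 0 0 -1" --pt "0 -0.04 -0.02 0 0 0 -1"

```text
time_s: 17.5
ee_pos: [0.4903, 0.1042, 0.2098]
eef_rot: [3.135, 0.0, 1.721]
force: [0.5, 0.3, 0.4]
grip_width: 0.0003
grip_force: 0.0
```

Call:
jog_arm --pt "0 -0.045 0 0 0 0 -1" --pt "0 -0.045 0 0 0 0 -1" --pt "0 -0.045 0 0 0 0 -1" --pt "0 0 0 0 0 0 -1" --pt "0 0 0 0 0 0 -1"

```text
time_s: 18.0
ee_pos: [0.3543, 0.0837, 0.2066]
eef_rot: [3.138, 0.0, 1.721]
force: [0.3, 1.0, -0.1]
grip_width: 0.0008
grip_force: 0.0
```

Run:
```python
from h import *
print(ctrl.get_obs()['ee_pos'])
a=snap("top","pics/top3.png"); b=snap("side","pics/side3.png")
t=np.zeros((600,800,3),np.uint8)
t[:,:400]=cv2.resize(a[150:255,200:270],(400,600),interpolation=cv2.INTER_CUBIC)
t[:300,400:]=cv2.resize(a[60:330,60:420],(400,300),interpolation=3); t[300:,400:]=cv2.resize(b[130:280,180:380],(400,300),interpolation=3)
cv2.imwrite("pics/c6.png",t)
```

```text
[0.35432897 0.0837246  0.2066364 ]
```

View pics/c6.png

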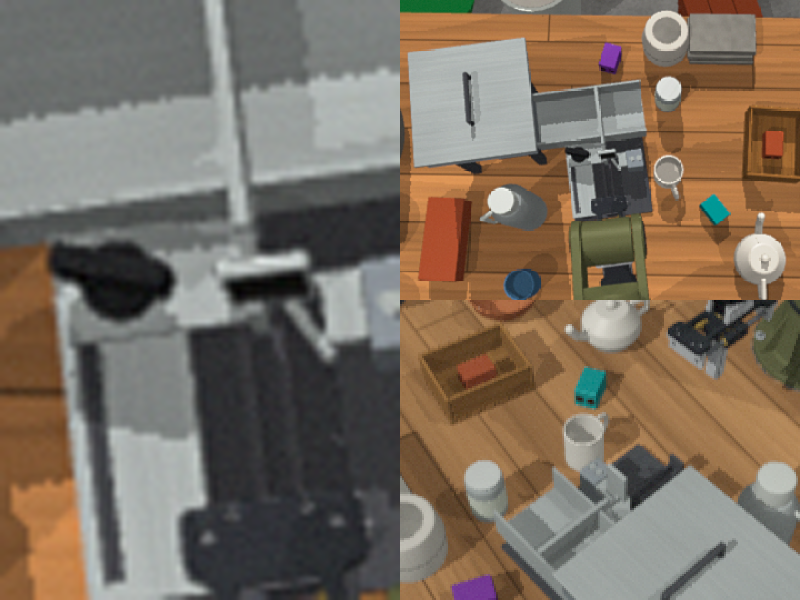

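The gate crosses the whole chute, the bolt nose (crop (325,350)) is out behind the plate, the knob bar lies crosswise and the brick is in the crate. Everything else stands in its place, so I hand in.

```bash
python3 -c "
from station import ctrl; print(ctrl.hand_in())"
```

```text
the job is handed in; nothing more can be done
None
```

The job is handed in at about 18 s: the brick is in the crate, the knob is left slack after a 1.1 rad anticlockwise turn, and the gate is home with the catch out, as read from the final pictures and push forces (the hand-in returned no verdict).

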